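# Dispense the dowels and ease the lid shut

## Task

Press the paddle of the dowel dispenser's side lever all the way down with the fingertips, so that its lid lifts, and keep it down until all three dowels have rolled out into the tray at the front. Then let the lever come up slowly, easing the lid down until it is fully shut, without letting it slam. Do not grasp or lift anything, do not touch the lid or the dowels, and leave the things standing around alone.

Things in the scene. Friction and masses are not known exactly. Their poses are not given: they have to be found in the camera images.
- dispenser: plywood dowel dispenser fixed to the table, 290 x 132 mm, 125 mm high. Origin under its middle, at table height; -x is its front (open tray), +z up. Hopper with lid: x -20 to +110 mm; tray: x -134 to -40 mm, inside width 96 mm, walls 56 mm high, floor about 30 mm above the table. A sloping floor leads from hopper to tray. The lever is outside the -y wall
- paddle_top (a point): centre of the upper face of the lever's flat paddle (rubber on aluminium, 40 mm in x, 50 mm in y), 19 mm clear of the tray's -y wall. In the dispenser's frame: lever up (-125, -104, 81) mm; fully pressed (-130, -104, 33) mm, on an arc of 120 mm radius about a pivot at x -10, z 45 mm. The paddle is level when up and tips down to the front as it is pressed
- lever (a joint): angle of the lever, rad: 0 up (lid shut), 0.40 fully pressed at its stop. A spring and the lid's weight push it back up; pressing the paddle down takes about 3 to 7 N, much more only against the stop
- lid (a joint): angle of the lid about its hinge at the back top edge, rad: 0 shut, about 0.79 fully open. A rod links it to the lever: the lid turns about twice as fast as the lever. With the lever let go it falls shut at several rad/s; closing it at under 1 rad/s is gentle, over 2 rad/s is a slam
- lid_front (a point): middle of the front edge of the lid, a plywood board 134 x 134 mm over the hopper, with an apron below its front edge that holds the dowels back; shut, it lies 123 mm above the table
- dowel_1_center (a point): centre of a wooden dowel, 24 mm diameter, 90 mm long, lying across the hopper behind the lid's apron (the foremost). In the tray its centre is at most 56 mm above the table
- dowel_2_center (a point): centre of a wooden dowel, 24 mm diameter, 90 mm long, lying across the hopper behind the lid's apron (the middle one). In the tray its centre is at most 56 mm above the table
- dowel_3_center (a point): centre of a wooden dowel, 24 mm diameter, 90 mm long, lying across the hopper behind the lid's apron (the rearmost). In the tray its centre is at most 56 mm above the table
- masking_tape: roll of cream masking tape lying flat, 101 mm across, 25 mm high, a loose bystander; origin at the centre of its underside
- tape_measure: tape measure standing upright, 60 x 80 mm, 66 mm high, a loose bystander; origin at the centre of its underside
- sanding_block: brown sanding block, 126 x 97 mm, 24 mm high, a loose bystander; origin at the centre of its underside

How it is judged:
By the outcome, as a careful person would: the job done as asked, in the order asked, and still so for the second after the job is handed in, with the robot touching nothing.
It also fails if it takes over 45 s, if anything falls off the work surface, if the arm or the gripper's body presses on something with over 40 N, if the wrist force passes 120 N, or if a joint passes its speed limit or range.

## Robot

A 6-joint arm with a two-finger parallel gripper is mounted at the origin on a cart in front of the work surface, level with it; the furniture and walls round the work are solid. World frame = base frame: x ahead of the robot, y to its left, z up, the work surface at z = 0. Lengths are in m, angles in rad, forces in N, time in s.
With the tool pointing down it reaches from about 0.375 to 0.9 m from the base axis. Payload 3.1 kg.
Tool frame: the origin (TCP) lies on the centre line of the jaws, within the pads' length; the fingertips stand 19 mm ahead of it and the grasp point (between the pads) is the TCP; z points along the fingers, y is the direction in which the jaws open and shut (so a half turn about z gives the same grasp; the last joint's range is limited). The gripper opens to 85 mm and grips with 20 to 120 N. Pads are 22 mm wide; open, the fingers measure 114 mm over their backs; the gripper's body (76 mm by 85 mm) begins 54 mm behind the grasp point. The pads swing forward as they close: fully open they stand 13 mm farther back than shut.
Start: joints at [0.976, 0.527, 1.433, -0, 1.181, -0.178], TCP at [0.253, 0.571, 0.25] pointing down, gripper open.
Joint ranges: [-3.08, 3.08], [-0.75, 2.2], [0.22, 2.44], [-1.43, 4.57], [0, 2.65], [-2.85, 2.85]. Speed limits (rad/s): [2.79, 2.79, 3.14, 3.14, 3.14, 3.14].

## Interface

Orientations are given as a unit quaternion [x, y, z, w].
In Python, from station import manip, imaging, workorder gives the robot as it stands.
- The arm moves only by the shell command python3 -m creep 'ROWS' [FORCE]. ROWS is a JSON object of lists of equal length, an entry for each row: "claw": the finger opening in cm, from 0 to 8.54; "dp": the shift along the tool's x, y, z in cm, a list of three; "roll": the turn about the tool's z in rad. In form: {"claw": [claw, ...], "dp": [[dx, dy, dz], ...], "roll": [roll, ...]}. A call has 1 to 12 rows; each row is the pose to reach, as a shift and turn from the pose commanded when the call began, along the tool's axes at that moment; what a row does not reach only later rows make up. A row lasts 1/10 s, in which the tool goes at most 50 mm and 8.59 degrees, less where a joint would pass 70% of its speed; a pose out of reach is approached as far as the arm can. A call with a gripper value outside its range is refused whole. The fingers move at their own pace and stop on an object; FORCE is the grip in N (left out, the last holds). Time passes only in rows, so rows that repeat a pose let the fingers close. It gives the time, the measured TCP pose, the force and the opening at its end, in the units of the state.
- manip.sense(): the state, without advancing time (a new reading comes with each control period).
- imaging.snapshot(name): name is "scene" or "top" or "wrist"; returns a dict with "image" (384x512x3 uint8, red, green, blue), "z_map" (384x512 float32, m along the optical axis (not along the pixel's ray), 0 where there is no reading), "vfov" (degrees; the focal length in pixels is half the picture's height over the tangent of half this angle, whatever the lens; pixels are square), "cx", "cy" (the principal point, pixels), "R" (3x3) and "t" (3): a world point X has camera coordinates R X + t. Camera axes: x right, y down, z forward; pixel columns grow to the right and rows downward; lengths in m; the calibration is good to about 2 mm. A picture is of the moment at which its call begins.
- workorder.sign_off(): hands the job in, once; it reports no verdict.
The state is a dict: "t": time; "q": joint angles; "qd": joint speeds; "tau": joint torques, N m; "tcp_pos": TCP position; "tool_rot": TCP orientation; "force": force on the tool from outside, world axes, zero at the start; "ft_torque": the same for the moment, N m; "finger_gap": opening from 0.0 (shut) to 1.0 (fully open).
Only numpy, scipy, OpenCV 4.12 (cv2) and the standard library are available. Lean on these libraries where they do the work, as an engineer would, in place of code of your own. Each camera call takes 0.05 s, during which the arm holds its last target.

## Working session

There is one attempt and no reset: what is moved stays moved. The work goes in short steps, Python scripts to look and compute and a shell command to move; the robot and the scene stay as the last step left them, time stands still between calls to the robot, and variables do not carry over. Pictures are saved under pics/ and viewed, and the job is handed in when it is done.

```bash
ls; mkdir -p pics; python3 - <<'E'
from station import manip, imaging
import cv2,numpy as np
s=manip.sense();print(s)
for n in ["scene","top","wrist"]:
    d=imaging.snapshot(n);cv2.imwrite(f"pics/{n}0.png",d["image"][:,:,::-1]);np.savez(f"pics/{n}0.npz",**d)
    print(n,d["vfov"],d["cx"],d["cy"],np.round(d["R"],3).tolist(),d["t"])
E
```

```text
pics
{'t': 0.0, 'q': array([ 9.75508884e-01,  5.28480526e-01,  1.43392984e+00,  2.41323597e-05,
        1.18139388e+00, -1.78484373e-01]), 'qd': array([ 2.72451822e-04, -8.97883055e-04, -1.54699054e-04,  8.00804414e-05,
       -8.12065730e-04, -3.98009992e-04]), 'tau': array([ 3.71782862e-04, -4.42353666e+01, -1.78027278e+01, -1.79952531e-04,
        8.49402597e-03, -2.55330477e-06]), 'tcp_pos': array([0.25259118, 0.5709324 , 0.249316  ]), 'tool_rot': array([ 2.06900653e-01,  9.78361332e-01, -1.01985792e-03, -4.27558083e-04]), 'force': array([-0.25987344, -0.23786893, -0.33146175]), 'ft_torque': array([ 0.01889881, -0.02646485,  0.01442009]), 'finger_gap': 1.0012021599324994}
scene 48.32780652131031 256.74019159531224 195.2676857676621 [[-0.712, -0.702, -0.005], [-0.531, 0.544, -0.649], [0.458, -0.46, -0.761]] [0.52869731 0.35366638 0.75758448]
top 55.61105111039511 255.14981574391484 191.11334501621843 [[-0.006, -0.999, -0.032], [-0.982, 0.012, -0.188], [0.189, 0.03, -0.982]] [0.11528421 0.64695888 0.84382223]
wrist 64.77560072588932 253.04621493077872 192.22217001250195 [[0.405, 0.914, -0.004], [0.878, -0.388, 0.281], [0.256, -0.117, -0.96]] [-0.62318646 -0.03856784  0.3797818 ]
```

View pics/scene0.png

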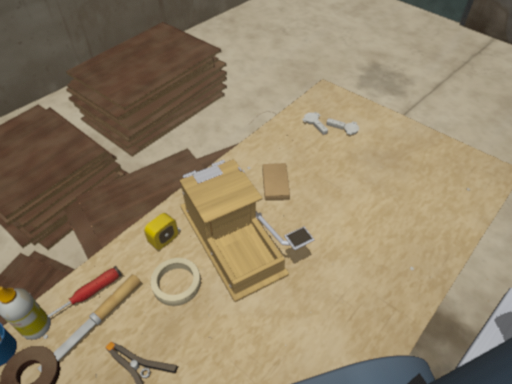

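View pics/top0.png

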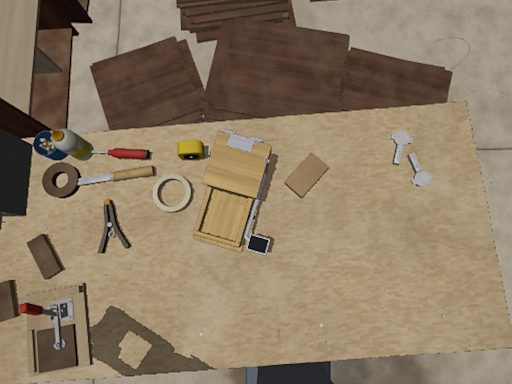

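View pics/wrist0.png

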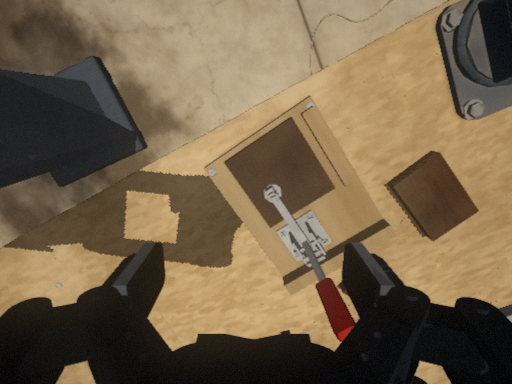

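The top view shows the dispenser around (235,190), with its tray toward the robot and the dark paddle at (258,243). In the scene view the paddle is at (299,238). Next I'll measure the paddle and the dispenser axis.

```bash
cat > h.py <<'E'
import numpy as np,cv2
def load(f): return dict(np.load(f))
def K(d):
    f=d["image"].shape[0]/2/np.tan(np.radians(float(d["vfov"]))/2); return f,float(d["cx"]),float(d["cy"])
def ray(d,u,v):
    f,cx,cy=K(d); r=np.array([(u-cx)/f,(v-cy)/f,1.]); R=d["R"]; return -R.T@d["t"],R.T@r
def plane(d,u,v,z):
    c,r=ray(d,u,v); return c+r*(z-c[2])/r[2]
def dep(d,u,v):
    c,r=ray(d,u,v); return c+r*d["z_map"][int(round(v)),int(round(u))]
def two(d1,p1,d2,p2):
    c1,r1=ray(d1,*p1);c2,r2=ray(d2,*p2)
    A=np.stack([r1,-r2],1);x=np.linalg.lstsq(A,c2-c1,rcond=None)[0]
    a=c1+r1*x[0];b=c2+r2*x[1];return (a+b)/2,np.linalg.norm(a-b)
def proj(d,X):
    f,cx,cy=K(d);p=d["R"]@np.array(X)+d["t"];return p[0]/p[2]*f+cx,p[1]/p[2]*f+cy
E
python3 - <<'E'
from h import *
T=load("pics/top0.npz");S=load("pics/scene0.npz")
def dark(d,box):
    x0,y0,x1,y1=box;m=(d["image"].max(2)<70).astype(np.uint8);k=np.zeros_like(m);k[y0:y1,x0:x1]=m[y0:y1,x0:x1]
    n,l,st,c=cv2.connectedComponentsWithStats(k);i=1+np.argmax(st[1:,4]);
    cn=cv2.findContours((l==i).astype(np.uint8),0,1)[0][0];r=cv2.minAreaRect(cn);print(st[i],c[i],cv2.boxPoints(r).round(1).tolist());return c[i],l==i
ct,mt=dark(T,(235,225,285,265));cs,ms=dark(S,(280,222,320,255))
print("tri",two(T,ct,S,cs))
for d,c in((T,ct),(S,cs)): print(dep(d,*c),plane(d,*c,.081))
for d,n,b in((T,"t",(180,120,290,270)),(S,"s",(170,150,330,310))):
    x0,y0,x1,y1=b
    cv2.imwrite(f"pics/{n}z.png",cv2.resize(d["image"][y0:y1,x0:x1,::-1],None,fx=4,fy=4,interpolation=cv2.INTER_CUBIC)[:600])
E
```

```text
[248 236  20  17 230] [257.40434783 243.78695652] [[247.1999969482422, 247.8000030517578], [250.8000030517578, 235.10000610351562], [267.5, 239.8000030517578], [263.79998779296875, 252.5]]Traceback (most recent call last):
  File "<stdin>", line 7, in <module>
  File "<stdin>", line 5, in dark
    return _wrapfunc(a, 'argmax', axis=axis, out=out, **kwds)
    return bound(*args, **kwds)
ValueError: attempt to get argmax of an empty sequence
```

```bash
echo
python3 - <<'E'
from h import *
T=load("pics/top0.npz");S=load("pics/scene0.npz")
def dark(d,box,th):
    x0,y0,x1,y1=box;m=(d["image"].max(2)<th).astype(np.uint8);k=np.zeros_like(m);k[y0:y1,x0:x1]=m[y0:y1,x0:x1]
    n,l,st,c=cv2.connectedComponentsWithStats(k);i=1+np.argmax(st[1:,4]);
    cn=cv2.findContours((l==i).astype(np.uint8),0,1)[0][0];r=cv2.minAreaRect(cn);print(st[i],c[i],cv2.boxPoints(r).round(1).tolist());return c[i],l==i
ct,mt=dark(T,(235,225,285,265),70);
print(S["image"][234:244:2,290:312:3].max(2))
cs,ms=dark(S,(285,225,315,250),105)
print("tri",two(T,ct,S,cs))
for d,c in((T,ct),(S,cs)): print(dep(d,*c),plane(d,*c,.081))
for d,n,b in((T,"t",(180,120,290,265)),(S,"s",(170,150,330,300))):
    x0,y0,x1,y1=b
    cv2.imwrite(f"pics/{n}z.png",cv2.resize(d["image"][y0:y1,x0:x1,::-1],None,fx=4,fy=4,interpolation=cv2.INTER_CUBIC))
E
```

```text
[248 236  20  17 230] [257.40434783 243.78695652] [[247.1999969482422, 247.8000030517578], [250.8000030517578, 235.10000610351562], [267.5, 239.8000030517578], [263.79998779296875, 252.5]]
[[ 94  73  73  74  75  74  92 178]
 [ 72  74  74  76  74  74  72 157]
 [ 76  73  73  72  73  74  73 112]
 [118  72  75  73  74  75 132 173]
 [161  75  73  72  86 148 172 178]]
[288 228  23  18 238] [298.94117647 236.59663866] [[287.6000061035156, 235.1999969482422], [304.79998779296875, 226.60000610351562], [310.6000061035156, 238.1999969482422], [293.3999938964844, 246.8000030517578]]
tri (array([0.51691577, 0.1038799 , 0.07684373]), np.float64(0.000978292542912506))
[0.5170748  0.10398633 0.08250753] [0.51714425 0.10402512 0.081     ]
[0.51490819 0.10587604 0.08070354] [0.51478696 0.10604753 0.081     ]
```

View pics/tz.png

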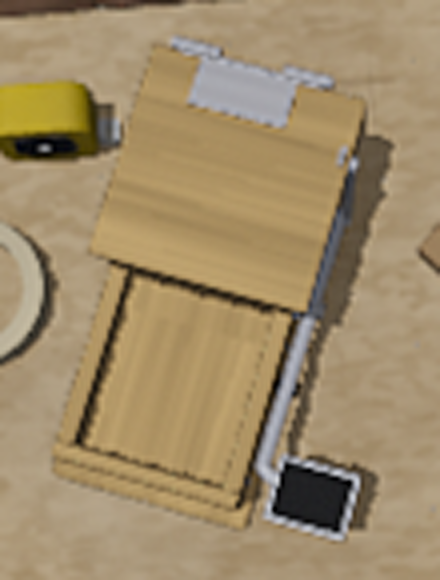

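View pics/sz.png

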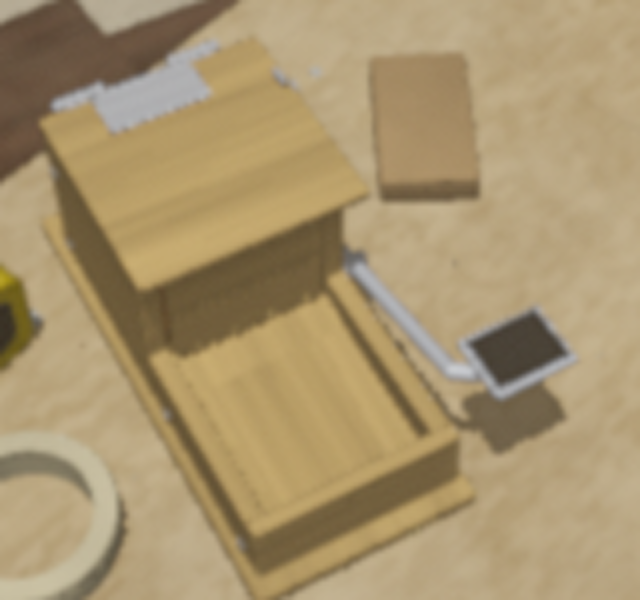

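The crops show the lid's front edge from crop (93,250) to (308,311) and the paddle in its light frame at crop (313,497). The lever side is the right (−y) side. Next is the dispenser's yaw and the tool offset.

```bash
python3 - <<'E'
from h import *
from scipy.spatial.transform import Rotation as Ro
T=load("pics/top0.npz");S=load("pics/scene0.npz")
C=[plane(T,180+u/4-.4,120+v/4-.4,.123)[:2] for u,v in((93,250),(308,311),(365,97),(155,43))]
fl,fr,br,bl=C
C2=[plane(S,170+u/4-.4,150+v/4-.4,.123)[:2] for u,v in((147,290),(370,190),(252,38),(42,122))]
for fl,fr,br,bl in (C,C2):
    a=[np.degrees(np.arctan2(*v[::-1])) for v in (br-fr,bl-fl)]+[np.degrees(np.arctan2(*v[::-1]))-90 for v in(fl-fr,bl-br)]
    print("yaws",np.round(a,1),[np.linalg.norm(v).round(3) for v in (br-fr,fl-fr)],"frontmid",(fl+fr)/2)
pb=[plane(T,u,v,.081)[:2] for u,v in ((247.2,247.8),(250.8,235.1),(267.5,239.8),(263.8,252.5))]
for i in range(3): d=pb[i+1]-pb[i];print(np.degrees(np.arctan2(d[1],d[0])))
for n in (T,S): print()
R=Ro.from_quat([ 2.06900653e-01,9.78361332e-01,-1.01985792e-03,-4.27558083e-04]).as_matrix();print(R.round(3))
E
```

```text
yaws [-15.1 -15.4 -16.7 -16. ] [np.float64(0.133), np.float64(0.131)] frontmid [0.64073783 0.166957  ]
yaws [-15.2 -15.5 -15.3 -15.6] [np.float64(0.131), np.float64(0.13)] frontmid [0.63600082 0.17061261]
-16.174549009766512
-106.1139645343247
162.93699167502962


[[-0.914  0.405 -0.001]
 [ 0.405  0.914 -0.002]
 [ 0.    -0.002 -1.   ]]
```

```bash
python3 -m creep '{"claw":[0,0,0,0,0,0,0,0,0,0,0,0],"dp":[[-1,-0.8,0],[-3,-2.2,0],[-5,-3.7,0],[-7,-5.2,0],[-9,-6.7,0],[-11,-8.2,0],[-13,-9.7,0],[-15,-11.2,0],[-17,-12.7,0],[-19,-14.2,0],[-20.5,-15.4,0],[-21.3,-16,0]],"roll":[-0.01,-0.02,-0.04,-0.06,-0.08,-0.1,-0.11,-0.12,-0.13,-0.14,-0.15,-0.15]}' 20
python3 - <<'E'
from station import manip
import numpy as np
from scipy.spatial.transform import Rotation as Ro
s=manip.sense();R=Ro.from_quat(s["tool_rot"]).as_matrix();print(s["t"],s["tcp_pos"],R.round(3),s["finger_gap"],s["force"])
print(R.T@(np.array([.513,.106,.15])-s["tcp_pos"])*100)
E
```

```text
t: 1.35
tcp_pos: [0.3834, 0.3369, 0.2503]
tool_rot: [0.134, 0.991, -0.0, -0.0]
force: [-0.5, 0.4, -0.7]
finger_gap: 0.0
1.35 [0.3834347  0.33692359 0.25028743] [[-0.964  0.265 -0.   ]
 [ 0.265  0.964 -0.001]
 [ 0.    -0.001 -1.   ]] 0.00017846108082344812 [-0.47459982  0.37974796 -0.66313418]
[-18.6167907  -18.82201721  10.04246883]
```

```bash
python3 -m creep '{"claw":[0,0,0,0,0,0,0,0,0,0,0,0],"dp":[[-0.8,-0.8,0],[-2.5,-2.5,0],[-4.5,-4.5,0.5],[-6.5,-6.5,1],[-8.5,-8.5,2],[-10.5,-10.5,3],[-12.5,-12.5,4],[-14.5,-14.6,5],[-16.3,-16.5,6],[-17.8,-18,7],[-18.6,-18.8,7.5],[-18.6,-18.8,7.5]],"roll":[0,0,0,0,0,0,0,0,0,0,0,0]}'
python3 - <<'E'
from station import manip,imaging
import numpy as np,cv2
s=manip.sense();print(s["t"],s["tcp_pos"],s["force"])
for n in ["scene","wrist"]:
    d=imaging.snapshot(n);cv2.imwrite(f"pics/{n}1.png",d["image"][:,:,::-1]);np.savez(f"pics/{n}1.npz",**d)
E
```

```text
t: 2.55
tcp_pos: [0.5132, 0.1077, 0.1747]
tool_rot: [0.134, 0.991, -0.0, -0.0]
force: [0.5, 0.0, -0.2]
finger_gap: -0.0
2.55 [0.51319278 0.10765711 0.17467267] [ 0.50049914  0.03924471 -0.19312739]
```

View pics/scene1.png

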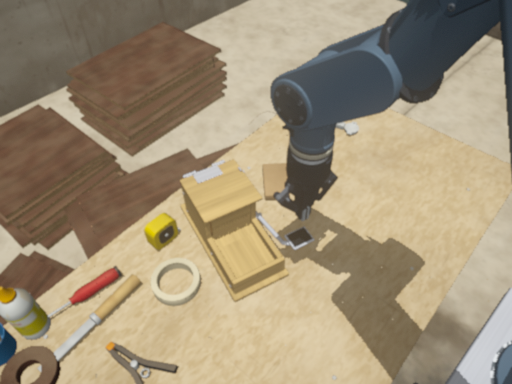

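View pics/wrist1.png

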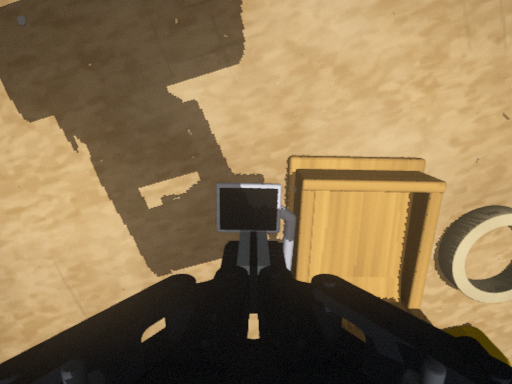

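The wrist view shows the paddle spanning about (217,184) to (281,233), parallel to the tool, with the shut fingertips at (253,245). The scene view shows the fingers just above the paddle. I'll check the paddle centre from the wrist view.

```bash
python3 - <<'E'
from h import *
W=load("pics/wrist1.npz")
for p in ((217,184),(281,184),(219,233),(279,233),(249,208)): print(p,plane(W,*p,.081).round(4),dep(W,*p).round(4))
print(proj(W,[.513,.1077,.1557]),proj(W,[.513,.1077,.081]))
E
```

```text
(217, 184) [0.4937 0.0852 0.081 ] [0.4942 0.0847 0.0783]
(281, 184) [0.5062 0.1311 0.081 ] [ 5.289e-01  1.328e-01 -4.000e-04]
(219, 233) [0.5318 0.075  0.081 ] [ 0.5644  0.0555 -0.0015]
(279, 233) [0.5442 0.1201 0.081 ] [ 5.808e-01  1.177e-01 -1.000e-04]
(249, 208) [0.5181 0.1031 0.081 ] [0.5185 0.103  0.08  ]
(np.float64(252.78497098194265), np.float64(244.42307926438795)) (np.float64(253.04868184718032), np.float64(200.29336901323924))
```

```bash
python3 -m creep '{"claw":[0,0,0,0,0,0,0,0,0,0],"dp":[[-0.1,-0.1,0.5],[-0.2,-0.2,1.5],[-0.3,-0.3,2.7],[-0.3,-0.3,4],[-0.3,-0.3,5],[-0.3,-0.3,5.8],[-0.3,-0.3,6.4],[-0.3,-0.3,6.8],[-0.3,-0.3,7],[-0.3,-0.3,7]],"roll":[0,0,0,0,0,0,0,0,0,0]}'
python3 -m creep '{"claw":[0,0,0,0],"dp":[[0,0,0.2],[0,0,0.4],[0,0,0.6],[0,0,0.8]],"roll":[0,0,0,0]}'
```

```text
t: 3.65
tcp_pos: [0.515, 0.1049, 0.1052]
tool_rot: [0.133, 0.991, -0.0, 0.0]
force: [-0.6, 0.7, 0.1]
finger_gap: 0.003
t: 4.05
tcp_pos: [0.5147, 0.105, 0.0975]
tool_rot: [0.133, 0.991, 0.0, -0.0]
force: [-2.4, 0.3, 5.9]
finger_gap: -0.0
```

```bash
python3 -m creep '{"claw":[0,0,0,0,0,0,0,0,0,0,0,0],"dp":[[0,0,0.2],[0,0,0.5],[0,0,0.8],[0,0,1.1],[0,0,1.4],[0,0,1.7],[0,0,2],[0,0,2.3],[0.1,0,2.6],[0.1,0,2.9],[0.2,0,3.2],[0.2,0,3.5]],"roll":[0,0,0,0,0,0,0,0,0,0,0,0]}'
python3 - <<'E'
from station import manip,imaging
import numpy as np,cv2
for n in ["scene","top"]:
    d=imaging.snapshot(n);cv2.imwrite(f"pics/{n}2.png",d["image"][:,:,::-1]);np.savez(f"pics/{n}2.npz",**d)
a=cv2.imread("pics/scene2.png")[150:300,170:345];cv2.imwrite("pics/s2z.png",cv2.resize(a,None,fx=4,fy=4,interpolation=2))
E
```

```text
t: 5.25
tcp_pos: [0.5103, 0.1061, 0.0621]
tool_rot: [0.133, 0.991, 0.0, -0.003]
force: [-4.4, 2.5, 4.3]
finger_gap: 0.001
```

View pics/s2z.png

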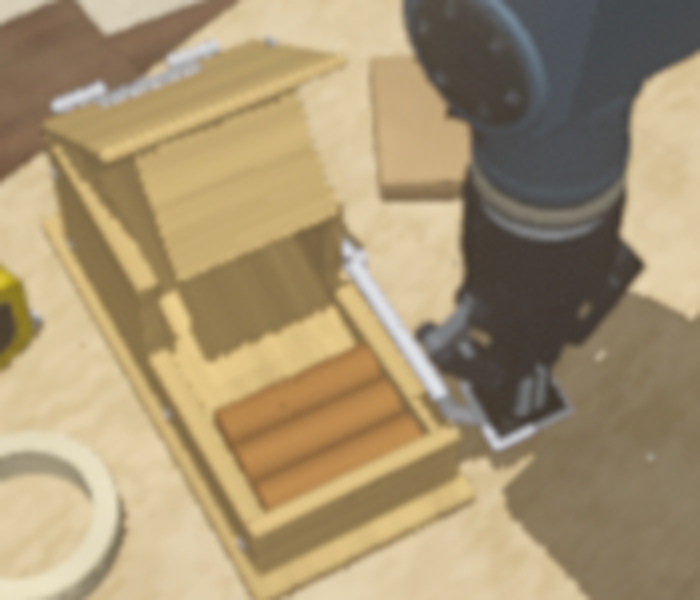

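The close-up shows the lid open and all three dowels in the tray, at crop (290,380) to (340,470). I'll keep pressing until the lever reaches its stop.

```bash
python3 -m creep '{"claw":[0,0,0],"dp":[[0,0,0.2],[0,0,0.4],[0.1,0,0.6]],"roll":[0,0,0]}'; python3 -m creep '{"claw":[0,0],"dp":[[0,0,0.15],[0,0,0.3]],"roll":[0,0]}'
```

```text
t: 5.65
tcp_pos: [0.5105, 0.1061, 0.0562]
tool_rot: [0.133, 0.991, -0.0, -0.002]
force: [-3.4, 2.7, 4.9]
finger_gap: 0.002
t: 5.85
tcp_pos: [0.5107, 0.106, 0.0532]
tool_rot: [0.133, 0.991, -0.0, -0.001]
force: [-5.4, 2.7, 7.5]
finger_gap: 0.002
```

```bash
python3 -m creep '{"claw":[0,0],"dp":[[0,0,0.1],[0,0,0.2]],"roll":[0,0]}';python3 -m creep '{"claw":[0,0],"dp":[[0,0,0.1],[0,0,0.1]],"roll":[0,0]}'
```

```text
t: 6.05
tcp_pos: [0.5108, 0.106, 0.0521]
tool_rot: [0.133, 0.991, -0.0, -0.001]
force: [-7.3, 3.0, 18.2]
finger_gap: -0.002
t: 6.25
tcp_pos: [0.5108, 0.106, 0.0519]
tool_rot: [0.133, 0.991, 0.0, -0.001]
force: [-7.4, 2.7, 18.5]
finger_gap: 0.005
```

The force has jumped to 18 N, so the lever is at its stop. I'll hold it there and check.

```bash
python3 -m creep '{"claw":[0,0,0,0,0],"dp":[[0,0,0],[0,0,0],[0,0,0],[0,0,0],[0,0,0]],"roll":[0,0,0,0,0]}'
python3 - <<'E'
from h import *
from station import imaging
for n in ["scene","top"]:
    d=imaging.snapshot(n);cv2.imwrite(f"pics/{n}3.png",d["image"][:,:,::-1]);np.savez(f"pics/{n}3.npz",**d)
    if n=="scene":
        for u,v in((290,380),(320,425),(345,470)): print(dep(d,170+u/4,150+v/4).round(3))
a=cv2.imread("pics/scene3.png")[150:300,170:345];b=cv2.imread("pics/top3.png")[120:265,180:290]
cv2.imwrite("pics/s3z.png",cv2.resize(a,None,fx=4,fy=4,interpolation=2));cv2.imwrite("pics/t3z.png",cv2.resize(b,None,fx=4,fy=4,interpolation=2))
E
```

```text
t: 6.75
tcp_pos: [0.5108, 0.106, 0.0519]
tool_rot: [0.133, 0.991, 0.0, -0.001]
force: [-8.5, 2.3, 18.8]
finger_gap: 0.0
[0.598 0.189 0.052]
[0.566 0.198 0.054]
[0.539 0.207 0.05 ]
```

View pics/s3z.png

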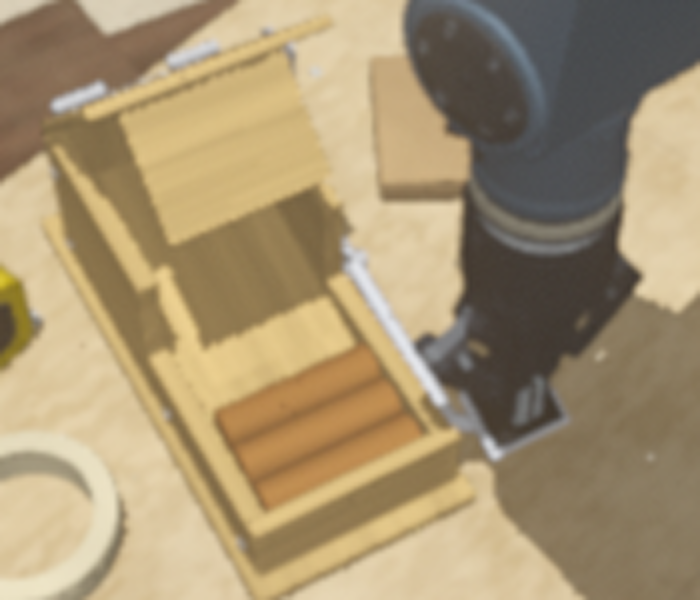

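View pics/t3z.png

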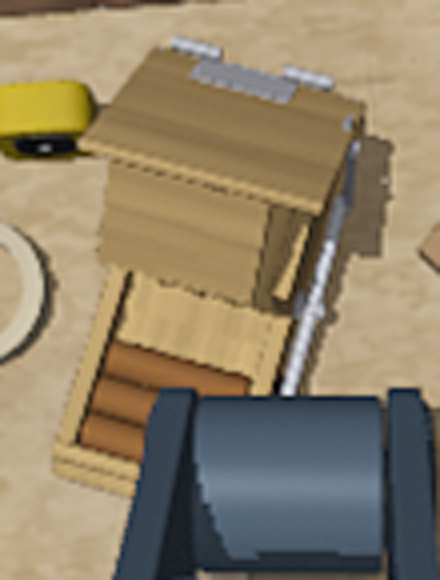

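Both views show three dowels lying in the tray with tops at about 52 mm, and the lid fully open. Now I'll ease the lever up at about 20 mm/s.

```bash
python3 -m creep '{"claw":[0,0,0,0,0,0,0,0,0,0,0,0],"dp":[[0,0,-0.1],[0,0,-0.25],[0,0,-0.4],[0,0,-0.6],[0,0,-0.8],[0,0,-1],[-0.1,0,-1.2],[-0.1,0,-1.4],[-0.1,0,-1.6],[-0.1,0,-1.8],[-0.1,0,-2],[-0.1,0,-2.2]],"roll":[0,0,0,0,0,0,0,0,0,0,0,0]}'
python3 -m creep '{"claw":[0,0,0,0,0,0,0,0,0,0],"dp":[[0,0,-0.2],[0,0,-0.4],[-0.1,0,-0.6],[-0.1,0,-0.8],[-0.1,0,-1],[-0.1,0,-1.2],[-0.1,0,-1.35],[-0.1,0,-1.5],[-0.1,0,-1.65],[-0.1,0,-1.8]],"roll":[0,0,0,0,0,0,0,0,0,0]}'
```

```text
t: 8.05
tcp_pos: [0.5109, 0.1058, 0.0722]
tool_rot: [0.133, 0.991, -0.0, -0.002]
force: [-6.5, 2.9, 5.4]
finger_gap: -0.003
t: 9.05
tcp_pos: [0.5138, 0.105, 0.0906]
tool_rot: [0.133, 0.991, -0.0, -0.0]
force: [-4.2, 0.7, 5.1]
finger_gap: -0.004
```

```bash
python3 -m creep '{"claw":[0,0,0,0,0,0,0,0,0,0],"dp":[[0,0,-0.1],[0,0,-0.2],[0,0,-0.3],[0,0,-0.4],[0,0,-0.5],[0,0,-0.6],[0,0,-0.7],[0,0,-0.8],[0,0,-0.9],[0,0,-1]],"roll":[0,0,0,0,0,0,0,0,0,0]}'
python3 -m creep '{"claw":[0,0,0,0],"dp":[[0,0,-0.1],[0,0,-0.2],[0,0,-0.3],[0,0,-0.4]],"roll":[0,0,0,0]}'
```

```text
t: 10.05
tcp_pos: [0.5141, 0.1052, 0.1]
tool_rot: [0.133, 0.991, 0.0, -0.0]
force: [-0.6, -0.1, 0.2]
finger_gap: 0.002
t: 10.45
tcp_pos: [0.5139, 0.1052, 0.1043]
tool_rot: [0.133, 0.991, 0.0, -0.0]
force: [-0.1, -0.6, 0.7]
finger_gap: 0.0
```

The force is back to zero at about z = 0.100, the height of first contact, so the lever is up. I'll retreat upward and away, then check.

```bash
python3 -m creep '{"claw":[0,0,0,0,0,0,0,0,0,0,0,0],"dp":[[0,0,-0.5],[0,0,-1.5],[0,0,-3],[0,0,-5],[0,0,-7],[1,0,-9],[2.5,0,-10.5],[4,0,-11.5],[5.5,0,-12],[6.5,0,-12],[7,0,-12],[7,0,-12]],"roll":[0,0,0,0,0,0,0,0,0,0,0,0]}'
python3 - <<'E'
from h import *
from station import imaging
T0=load("pics/top0.npz");S0=load("pics/scene0.npz")
for n,D in(("scene",S0),("top",T0)):
    d=imaging.snapshot(n);cv2.imwrite(f"pics/{n}4.png",d["image"][:,:,::-1]);np.savez(f"pics/{n}4.npz",**d)
    pts=((222,178),(206,220),(262,197),(240,170)) if n=="scene" else ((230,190),(250,192),(206,180),(240,165))
    for p in pts: print(n,p,dep(D,*p).round(4),dep(d,*p).round(4))
a=cv2.imread("pics/scene4.png")[150:300,140:330];b=cv2.imread("pics/top4.png")[120:265,150:340]
cv2.imwrite("pics/s4z.png",cv2.resize(a,None,fx=4,fy=4,interpolation=2));cv2.imwrite("pics/t4z.png",cv2.resize(b,None,fx=4,fy=4,interpolation=2))
E
```

```text
t: 11.65
tcp_pos: [0.4455, 0.1238, 0.2239]
tool_rot: [0.133, 0.991, -0.0, -0.001]
force: [-0.2, -0.2, -0.6]
finger_gap: 0.001
scene (222, 178) [0.7218 0.1282 0.1199] [0.7214 0.1286 0.1205]
scene (206, 220) [0.66   0.2285 0.1192] [0.6594 0.2289 0.1202]
scene (262, 197) [ 0.6932  0.031  -0.0031] [6.913e-01 3.300e-02 1.000e-04]
scene (240, 170) [0.7077 0.0868 0.1245] [0.7063 0.0881 0.1265]
top (230, 190) [0.6397 0.1658 0.1243] [0.6401 0.166  0.1222]
top (250, 192) [0.6346 0.1192 0.1232] [0.6349 0.1193 0.1214]
top (206, 180) [0.6647 0.2226 0.1228] [0.6646 0.2226 0.1231]
top (240, 165) [0.6996 0.1426 0.1238] [0.6995 0.1425 0.1242]
```

View pics/s4z.png

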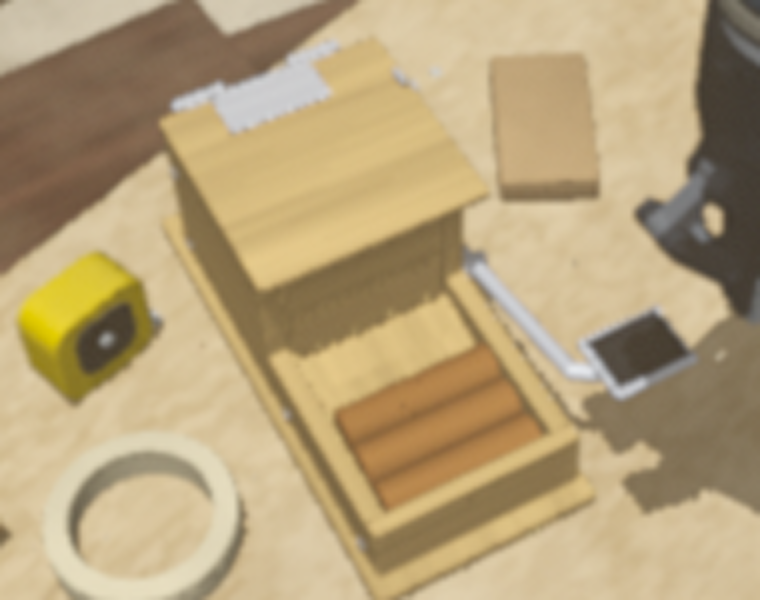

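View pics/t4z.png

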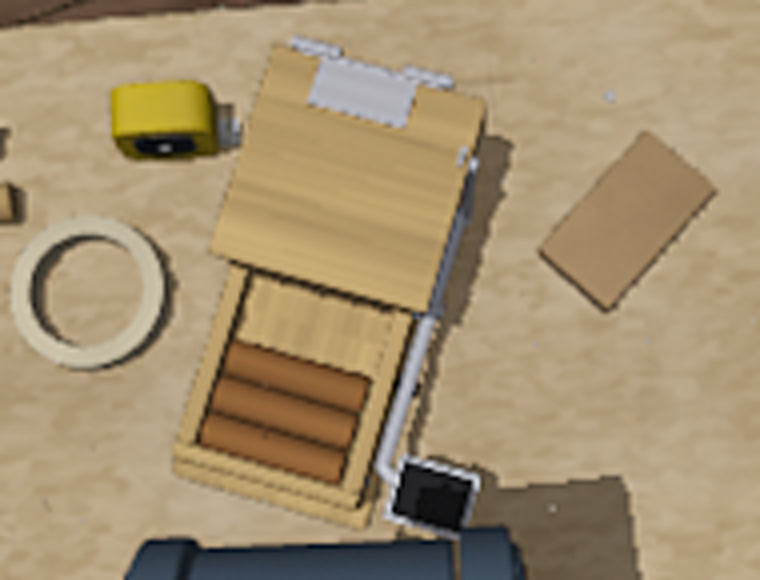

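The lid is shut at about 123 mm, the same as at the start. All three dowels are in the tray, at scene crop (430,400), and the bystanders haven't moved. The robot is clear of everything.

```bash
python3 -c "
from station import workorder
print(workorder.sign_off())"
```

```text
the job is handed in; nothing more can be done
None
```

The job is done and handed in. With the fingers shut, I pressed the paddle to its stop, where the force jumped from about 5–7 N to about 18 N. All three dowels were already in the tray shortly before the lever reached the stop. I held the lever there for about 0.7 s, then let it up at 10–20 mm/s, which I estimate closed the lid at about 0.3 rad/s.

- **Lid:** it reads about 123 mm above the table, within about 2 mm of its starting height at every point I checked. The force on the tool was back to zero at the height where it first touched the paddle.
- **Dowels and bystanders:** all three dowels lie in the tray, with tops at about 52 mm when measured while the lever was held down. The masking tape, tape measure and sanding block look unmoved in both views.
- **Robot:** it ended clear of everything, at about 11.8 s of the 45 s allowed.
- **Disagreements:** the different views put the paddle centre 2–4 mm apart horizontally. Triangulation put its height at 77 mm, against 81 mm in the description. I used the contact force rather than these figures to judge touch and stop.
- **Not measured:** I had no direct reading of the lid's closing speed. The estimate comes from how fast the fingertips rose.

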